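# Ease the sample case lid shut

### The job

The lid of the grey sample case stands open, leaning back on its stop. With the fingers only, nudge it forward over the balance point, catch it underneath on the backs of the fingers while it is still well open, and ease it slowly all the way down until it is fully shut; it must not drop shut over the last part. Touch the lid lightly and do not grip it, leave the jar, cup and bottle where they stand, and finish clear of the case.

Things in the scene. Friction and masses are not known exactly. Their poses are not given: they have to be found in the camera images.
- case: Open-topped grey plastic case, fixed to the surface, 112 mm deep (x) x 150 wide (y) x 80 high to the rim, four bare metal ring cells inside. Origin: centre of its underside. x points horizontally from the front wall to the hinge, y left along the hinge, z up. Front wall outer face at x = -56 mm (a rib at 20 mm height stands 3 mm proud).
- lid_hinge (a point): Middle of the hinge axis, at x = +60 mm, z = 83 mm in the case frame; the axis runs along the case's y. A 20 mm damper barrel stands at the middle behind the hinge.
- lid_lip (a point): Middle of the lid's free edge, half-way through its thickness; moves with the lid. The lid is a flat white plate (black seal pad inside) 6 mm thick, 150 wide, 138 from hinge axis to this edge. Shut, it lies level at z = 83 mm (mid-thickness) and its front 22 mm overhang the front wall as a lip, with free space below down to the work surface.
- lid (a joint): Lid angle in rad: 0 shut and level, 1.57 upright, 1.9 leaning back on its stop. Free edge at 138 mm x (-cos, sin) of it from the hinge (case x, z). Let go above 1.57 it leans back, below it falls shut. Lid 0.3 kg +-20 %, hinge damped: from 1.3 it takes about 3 s to fall and nears shut at 0.55 to 0.8 rad/s, which is too fast. Holding the lip up takes under 2 N, nudging it over about 1 N.
- powder_jar: White screw-cap jar, 62 mm across, 90 mm high, loose. Origin: centre of its underside. Leave alone.
- sample_cup: Grey open cup, 67 mm across, 48 mm high, loose. Origin: centre of its underside. Leave alone.
- red_cap_bottle: Small bottle with a screw cap, 44 mm across, 75 mm high, loose, beyond the case to the right. Origin: centre of its underside. Leave alone.

How it is judged (in metres and radians):
On the way, in this order (a step that is already met when the one before it is completed fails the run):
1. the lid has been tipped forward past the balance point (value of joint lid below 1.4 rad).
2. the lid has been caught: it bears on the fingers, moving slowly, between 1.2 and 0.4 rad (value of joint lid between 0.4 and 1.2 rad and velocity of joint lid above -0.4 rad/s and contact force between the fingers and lid above 0.2 N), for 0.2 s.
At the end, for the whole second after the job is handed in: The lid is shut (within 0.03 rad, 4 mm at the lip) and at rest (value of joint lid below 0.03 rad and velocity of joint lid between -0.05 and 0.05 rad/s); the robot touches nothing.
It fails at once if the lid drops or is pushed shut: closing faster than 0.45 rad/s (6 cm/s at the lip) between 0.35 and 0.04 rad (value of joint lid between 0.04 and 0.35 rad and velocity of joint lid below -0.45 rad/s).
It fails at once if the lid is gripped or pressed hard (over 25 N from the fingers) (contact force between the fingers and lid above 25 N).
It fails at once if the jar, cup or bottle is moved or lifted by more than 15 mm (distance of any of powder_jar, sample_cup, red_cap_bottle from where it was at the start of the episode above 0.015 m).
It also fails if it takes over 61 s, if anything falls off the work surface, if the arm or the gripper's body presses on something with over 40 N, if the wrist force passes 120 N, or if a joint passes its speed limit or range.

### The arm

A 7-joint arm with a two-finger parallel gripper is mounted at the origin on a cart in front of the work surface, level with it; the furniture and walls round the work are solid. World frame = base frame: x ahead of the robot, y to its left, z up, the work surface at z = 0. Lengths are in m, angles in degrees, forces in N, time in s.
With the tool pointing down it reaches from about 0.425 to 0.875 m from the base axis. Payload 4.7 kg.
Tool frame: the origin (TCP) lies at the very end of the fingers, on their centre line; the grasp point (between the pads) lies 19 mm behind it; z points along the fingers, y is the line along which they close (so a half turn about z gives the same grasp; the last joint's range is limited). The gripper opens to 87 mm and grips with 3 to 60 N. Pads are 19 mm wide; open, the fingers measure 117 mm over their backs; the gripper's body (75 mm by 190 mm) begins 51 mm behind the grasp point.
Start: joints at [-65.197, 18.392, -4.016, 83.108, 1.295, 78.541, -3.26], TCP at [0.264, 0.594, 0.195] pointing down, gripper open.
Joint ranges: [-163.93, 163.93], [-17.29, 119.83], [-79.2, 71.16], [3.27, 140.29], [-89.18, 269.18], [5.43, 117.66], [-154.24, 154.24]. Speed limits (degrees/s): [147.25, 147.25, 180, 180, 180, 180, 180].

### API

Orientations are given as [roll, pitch, yaw] about the fixed x, y, z axes, in that order (R = Rz(yaw) Ry(pitch) Rx(roll)).
In Python, from cell import get_obs, read_camera, sign_off, silhouettes gives the robot as it stands.
- The arm moves only by the tool play_rows, never from a script. Its argument "steps" is a list that holds one entry, the list of rows, each a list of 7 numbers: the shift along the tool's x, y, z in m, then the turn, a rotation vector about the tool's x, y, z in rad, then the finger opening in m, from 0 to 0.087. A call has 1 to 12 rows; each row shifts and turns the commanded pose from where the row before left it, along the tool's axes as they then stand; what a row does not reach is not made up. A row lasts 1/10 s, in which the tool goes at most 50 mm and 8.59 degrees, less where a joint would pass 70% of its speed; a pose out of reach is approached as far as the arm can. A call is refused whole if a number of a shift passes 0.05 or a number of a turn 0.15, either way. A call with a gripper value outside its range is refused whole. The fingers move at their own pace and stop on an object; "force" is the grip in N (left out, the last holds). Time passes only in rows, so rows that do not move let the fingers close. It gives the time, the measured TCP pose, the force, the opening and the grip force at its end, in the units of the state.
- get_obs(): the state, without advancing time (a new reading comes with each control period).
- read_camera(name): name is "scene" or "top" or "wrist"; returns a dict with "frame" (384x512x3 uint8, red, green, blue), "intrinsics" (3x3 intrinsics, pixels), "view" (4x4, takes a point from world to camera coordinates). Camera axes: x right, y up, looking along -z (the intrinsics and any distortion apply to the point x, -y, -z); pixel columns grow to the right and rows downward; lengths in m; the calibration is good to about 2 mm. A picture is of the moment at which its call begins. There is no depth.
- sign_off(): hands the job in; it is judged then, once.
Trained networks look in the newest picture that a camera, given by its name, has taken for a name from the list of things; names that differ only in an ending like _2 or _b are one class to them, and where a whole thing is asked for, a point or a joint stands for the part that bears it (a point fixed in the world has none). Each returns a list of dicts, best first, with "p" (0 to 1); they miss things now and then, are a little off and sometimes report something else, mostly with a low value. They report only what shows in the picture. A call takes as long as a camera call.
- silhouettes(camera, name): "pixels" (384x512 bool, what is visible of it) and "extent" ([left, top, right, bottom] in pixels, round what is visible of it).
The state is a dict: "time_s": time; "qpos": joint angles; "joint_velocities": joint speeds; "effort": joint torques, N m; "tool_pos": TCP position; "tool_rot": TCP orientation; "force": force on the tool from outside, world axes, zero at the start; "wrist_torque": the same for the moment, N m; "grip_width": finger opening in m; "grasp_force": force on a finger pad.
Only numpy, scipy, OpenCV 4.12 (cv2) and the standard library are available. Lean on these libraries where they do the work, as an engineer would, in place of code of your own. Each camera call takes 0.05 s, during which the arm holds its last target. There are 200 camera calls.

## Working session

There is one attempt and no reset: what is moved stays moved. The work goes in short steps, Python scripts to look and compute and a tool call to move; the robot and the scene stay as the last step left them, time stands still between calls to the robot, and variables do not carry over. Pictures are saved under pics/ and viewed, at most 12 in all, crops included, and the job is handed in when it is done.

Besides the shell and the picture viewer there is one more tool, called as name(argument=value, ...), one argument or row to a line, values as JSON. play_rows: Moves the arm, as the interface text tells. Its arguments: {"type":"object","properties":{"steps":{"type":"array","items":{"type":"array","items":{"type":"array","items":{"type":"number"}}}},"force":{"type":"number"}},"required":["steps"]}

```bash
mkdir -p pics; ls; cat > h.py <<'E'
import numpy as np, cv2
from cell import *
def cam(n):
    d=read_camera(n); return d['frame'],np.array(d['intrinsics']),np.array(d['view'])
def proj(P,K,V):
    P=np.atleast_2d(P); c=P@V[:3,:3].T+V[:3,3]; u=np.stack([c[:,0],-c[:,1],-c[:,2]],1)@K.T
    return u[:,:2]/u[:,2:]
E
python3 - <<'E'
from h import *
ims=[]
o=get_obs(); print({k:np.round(v,3).tolist() for k,v in o.items()})
for n in ['scene','top']:
    f,K,V=cam(n); ims.append(f)
    print(n,K.round(1).tolist(),V.round(3).tolist())
    cv2.imwrite(f'pics/{n}0.png',f[:,:,::-1])
    for t in ['case','lid','lid_lip','powder_jar','sample_cup','red_cap_bottle']:
        print(t,[(round(s['p'],2),s['extent'],int(s['pixels'].sum())) for s in silhouettes(n,t)[:2]])
E
```

```text
pics
{'time_s': 0.0, 'qpos': [-65.198, 18.439, -4.015, 83.175, 1.296, 78.54, -3.26], 'joint_velocities': [-0.055, -0.014, -0.0, -0.024, 0.03, 0.158, 0.0], 'effort': [-0.001, -49.129, -0.405, -31.253, -0.064, 0.044, 0.0], 'tool_pos': [0.264, 0.593, 0.194], 'tool_rot': [-179.891, 0.007, 156.008], 'force': [-0.147, 0.234, -0.166], 'wrist_torque': [-0.016, -0.039, 0.005], 'grasp_force': 0.0, 'grip_width': 0.087}
scene [[408.7, 0.0, 261.9], [0.0, 408.7, 193.5], [0.0, 0.0, 1.0]] [[0.812, -0.583, 0.014, -0.488], [0.399, 0.572, 0.717, -0.246], [-0.426, -0.577, 0.697, -0.965], [0.0, 0.0, 0.0, 1.0]]
case [(0.88, [248.4, 160.3, 345.5, 280.8], 5583)]
lid []
lid_lip [(0.93, [288.7, 158.9, 343.0, 238.0], 2361)]
powder_jar [(0.86, [167.5, 186.9, 194.9, 221.5], 674), (0.32, [251.5, 162.1, 343.1, 275.9], 5523)]
sample_cup [(0.59, [144.2, 158.3, 169.1, 184.4], 455)]
red_cap_bottle [(0.84, [363.9, 243.1, 389.3, 270.5], 437)]
top [[462.2, 0.0, 258.7], [0.0, 462.2, 194.4], [0.0, 0.0, 1.0]] [[-0.032, -0.999, -0.004, -0.058], [0.977, -0.032, 0.209, -0.57], [-0.209, 0.003, 0.978, -1.457], [0.0, 0.0, 0.0, 1.0]]
case [(0.74, [267.4, 162.5, 323.6, 227.8], 3009)]
lid [(0.77, [273.9, 164.1, 325.9, 189.4], 1228)]
lid_lip [(0.82, [276.0, 160.1, 324.0, 188.1], 1206)]
powder_jar [(0.68, [211.5, 244.7, 227.8, 267.8], 300)]
sample_cup [(0.93, [146.7, 242.4, 170.0, 266.6], 395)]
red_cap_bottle [(0.48, [332.1, 146.4, 353.6, 163.7], 181)]
```

```bash
python3 - <<'E'
import cv2,numpy as np
a=cv2.imread('pics/scene0.png')[120:310,110:420]; b=cv2.imread('pics/top0.png')[120:290,120:400]
a=cv2.resize(a,(490,300),interpolation=cv2.INTER_CUBIC);s=490/310
b=cv2.resize(b,(490,298),interpolation=cv2.INTER_CUBIC)
cv2.imwrite('pics/c0.png',np.vstack([a[:300],b]))
E
```

```text
(no output)
```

View pics/c0.png

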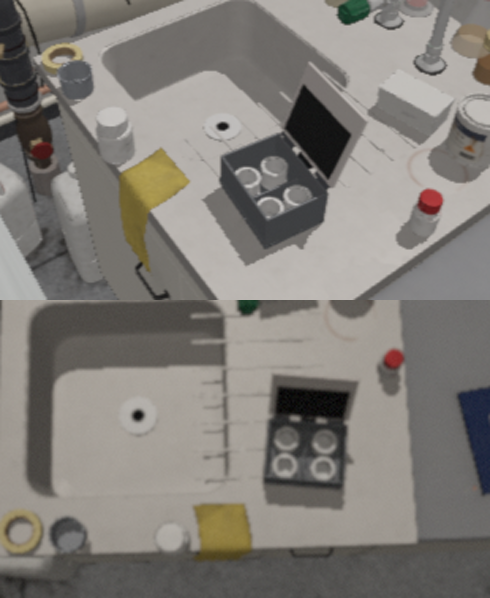

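The crop shows the open case at about scene (295,215) and top (298,195), with the hinge on the far side (+x). The jar and cup are to the left at the near edge, and the bottle is at the right rear. Next I fit the pose from the masks.

```bash
cat > fit.py <<'E'
from h import *
from scipy.optimize import minimize
def T(p,P):
    c,s=np.cos(p[2]),np.sin(p[2]); P=np.atleast_2d(P)
    return np.stack([p[0]+c*P[:,0]-s*P[:,1],p[1]+s*P[:,0]+c*P[:,1],P[:,2]],1)
def lidpts(q):
    r=[]
    for d in (8,138):
        for n in (-3,3):
            for y in (-75,75): r.append([60-d*np.cos(q)+n*np.sin(q),y,83+d*np.sin(q)+n*np.cos(q)])
    return np.array(r)/1000
box=np.array([[x,y,z] for x in(-56,56) for y in(-75,75) for z in(0,80)])/1000
S=8
def hullmask(Q):
    m=np.zeros((384,512),np.uint8)
    cv2.fillConvexPoly(m,cv2.convexHull(np.round(Q*2**S).astype(np.int32)),1,cv2.LINE_8,S); return m
E
python3 - <<'E'
from fit import *
D=[]
for n in ['scene','top']:
    f,K,V=cam(n); m=np.zeros((384,512),bool)
    for t in ['case','lid_lip','lid']:
        r=silhouettes(n,t)
        if r and r[0]['p']>.4: m|=r[0]['pixels']
    D.append((m,K,V))
def cost(p,show=False):
    c=0
    for m,K,V in D:
        h=hullmask(proj(T(p,box),K,V))|hullmask(proj(T(p,lidpts(1.9)),K,V)); h=h>0
        i=(m&h).sum()/(m|h).sum(); c+=1-i
        if show: print('iou',i)
    return c
best=None
for yaw in np.radians([-20,-10,0,10,20]):
  for dx in (.55,.6,.65):
    r=minimize(cost,[dx,-.13,yaw],method='Nelder-Mead',options=dict(initial_simplex=[[dx,-.13,yaw],[dx+.05,-.13,yaw],[dx,-.18,yaw],[dx,-.13,yaw+.15]]))
    if best is None or r.fun<best.fun: best=r
p=best.x; cost(p,True); print(p,np.degrees(p[2]),best.fun)
np.save('p.npy',p)
print('hinge',T(p,[.06,0,.083]),'lip',T(p,[.06-.138*np.cos(1.9),0,.083+.138*np.sin(1.9)]))
# others: centroid ray from top at mid height
for t,h in [('powder_jar',.045),('sample_cup',.024),('red_cap_bottle',.038)]:
  for n,(m,K,V) in zip(['scene','top'],D):
    r=silhouettes(n,t)
    if not r: continue
    v,u=np.nonzero(r[0]['pixels']); d=np.linalg.inv(K)@[u.mean(),v.mean(),1]; d=V[:3,:3].T@(d*[1,-1,-1]); o=-V[:3,:3].T@V[:3,3]
    print(t,n,round(r[0]['p'],2),(o+d*(h-o[2])/d[2]).round(3))
for n,(m,K,V) in zip(['scene','top'],D):
    f=cv2.imread(f'pics/{n}0.png')
    for P in (box,lidpts(1.9)):
        cv2.polylines(f,[cv2.convexHull(proj(T(p,P),K,V).astype(np.int32))],True,(0,0,255),1)
    cv2.imwrite(f'pics/o_{n}.png',cv2.resize(f[140:300,230:400],None,fx=2.3,fy=2.3))
a,b=[cv2.imread(f'pics/o_{n}.png') for n in('scene','top')]; cv2.imwrite('pics/o.png',np.hstack([a,b]))
E
```

```text
iou 0.9400535833891493
iou 0.9584775086505191
[ 0.52415095 -0.19011873 -0.11302534] -6.475874873907267 0.10146890796033159
hinge [[ 0.58376811 -0.19688583  0.083     ]] lip [[ 0.62809741 -0.2019176   0.21358941]]
powder_jar scene 0.76 [0.371 0.057 0.045]
powder_jar top 0.81 [0.37  0.06  0.045]
sample_cup scene 0.81 [0.388 0.255 0.024]
sample_cup top 0.62 [0.388 0.26  0.024]
red_cap_bottle scene 0.86 [ 0.694 -0.37   0.038]
red_cap_bottle top 0.59 [ 0.696 -0.366  0.038]
```

View pics/o.png

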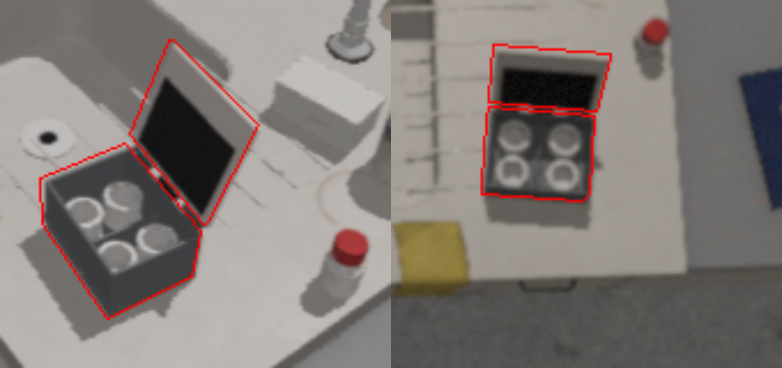

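The overlay hugs the case and lid in both views. The case is at (0.524, -0.190) with yaw -6.5°. Before swinging over, I check the surroundings for obstacles.

```bash
python3 - <<'E'
import cv2,numpy as np
a=cv2.imread('pics/scene0.png');b=cv2.imread('pics/top0.png')
cv2.imwrite('pics/full.png',np.vstack([cv2.resize(a,(400,300),interpolation=cv2.INTER_AREA),cv2.resize(b,(400,300),interpolation=cv2.INTER_AREA)]))
E
```

```text
(no output)
```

View pics/full.png

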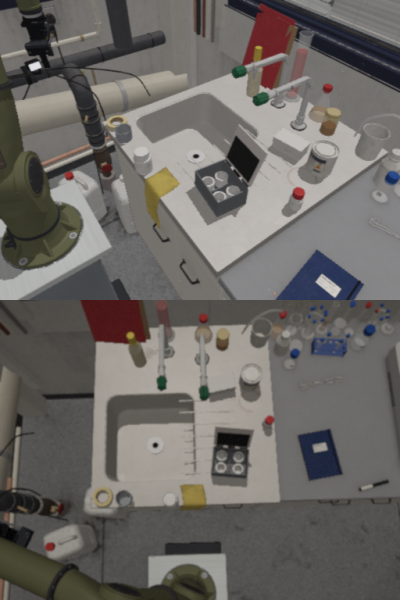

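The surroundings show two taps (tips at about scene (335,125) and (305,91)) behind the case. There is also a can at about scene (415,190) and a white box behind the lid. I triangulate these roughly.

```bash
python3 - <<'E'
from fit import *
D=[cam(n)[1:] for n in('scene','top')]
for nm,a,b in [('tap1',(335,125),(260,119)),('tap2',(305,91),(206,104)),('can',(415,192),(321,92)),('box',(385,180),(300,112))]:
    A=[];B=[]
    for (K,V),uv in zip(D,(a,b)):
        d=V[:3,:3].T@((np.linalg.inv(K)@[*uv,1])*[1,-1,-1]); d/=np.linalg.norm(d); o=-V[:3,:3].T@V[:3,3]
        M=np.eye(3)-np.outer(d,d); A.append(M);B.append(M@o)
    X=np.linalg.lstsq(np.vstack(A),np.hstack(B),rcond=None)[0]; print(nm,X.round(3))
E
```

```text
tap1 [ 0.764 -0.089  0.238]
tap2 [0.807 0.074 0.248]
can [ 0.909 -0.297  0.081]
box [ 0.839 -0.227  0.106]
```

play_rows(
  steps=[
    [[-0.02, 0, -0.02, 0, 0, 0, 0], [-0.045, -0.005, -0.015, 0, 0, 0.07, 0], [-0.045, -0.005, -0.015, 0, 0, 0.075, 0], [-0.045, -0.005, -0.015, 0, 0, 0.075, 0], [-0.045, -0.005, -0.015, 0, 0, 0.075, 0]],
  ],
)

```text
time_s: 2.0
tool_pos: [0.429, 0.4771, 0.2758]
tool_rot: [180.0, 0.0, 138.9]
force: [0.0, -0.2, -0.1]
grip_width: 0.0551
grasp_force: 0.0
```

```bash
cat > plan.py <<'E'
from fit import *
from scipy.spatial.transform import Rotation as Ro
p=np.load('p.npy'); C=Ro.from_euler('z',p[2]); th=np.radians(35); c,s=np.cos(th),np.sin(th)
TILT=C*Ro.from_matrix(np.array([[0,1,0],[s,0,c],[c,0,-s]]))
def down(yaw): return Ro.from_euler('xyz',[180,0,yaw],degrees=True)
def bar(x,z,ins=25):  # case coords mm of bar centre at the lid's right edge -> world tip
    return T(p,np.array([x,-75+ins*c,z-ins*s])/1000)[0]
def front(q,r=124,ins=25,dx=15,dz=11.6):
    return bar(60-r*np.cos(q)-3*np.sin(q)-dx, 83+r*np.sin(q)-3*np.cos(q)-dz,ins)
def now():
    o=get_obs(); return np.array(o['tool_pos']),Ro.from_euler('xyz',o['tool_rot'],degrees=True)
def rows(P0,R0,P1,R1,n,polar=False,show=True):
    dr=(R0.inv()*R1).as_rotvec()/n; out=[]; P,R=P0.copy(),R0
    for i in range(1,n+1):
        t=i/n
        if polar:
            a=[np.arctan2(v[1],v[0]) for v in(P0,P1)];r=[np.hypot(*v[:2]) for v in(P0,P1)]
            A=a[0]+t*(a[1]-a[0]);rr=r[0]+t*(r[1]-r[0]); G=np.array([rr*np.cos(A),rr*np.sin(A),P0[2]+t*(P1[2]-P0[2])])
        else: G=P0+t*(P1-P0)
        d=np.round(R.inv().apply(G-P),4); w=np.round(dr,3); out.append([*map(float,d),*map(float,w),0])
        P=P+R.apply(d); R=R*Ro.from_rotvec(w)
    if show: print(out)
    print('end',P.round(4),R.as_euler('xyz',degrees=True).round(1)); return P,R
E
python3 - <<'E'
from plan import *
P,R=now(); yaw=90+np.degrees(p[2])
P,R=rows(P,R,np.array([.58,-.38,.33]),down(yaw),20,polar=True)
B=bar(135,192,ins=-40); print(B, bar(135,192), TILT.as_euler('xyz',degrees=True))
rows(P,R,B,TILT,8)
E
```

```text
[[-0.0457, 0.0003, -0.0027, 0.0, -0.0, 0.048, 0], [-0.0458, -0.0009, -0.0027, 0.0, -0.0, 0.048, 0], [-0.046, -0.0018, -0.0027, 0.0, -0.0, 0.048, 0], [-0.0461, -0.003, -0.0027, 0.0, -0.0, 0.048, 0], [-0.0462, -0.004, -0.0027, 0.0, -0.0, 0.048, 0], [-0.0463, -0.0051, -0.0027, 0.0, -0.0, 0.048, 0], [-0.0463, -0.0062, -0.0027, 0.0, -0.0, 0.048, 0], [-0.0464, -0.0073, -0.0028, 0.0, -0.0, 0.048, 0], [-0.0464, -0.0085, -0.0027, 0.0, -0.0, 0.048, 0], [-0.0463, -0.0095, -0.0027, 0.0, -0.0, 0.048, 0], [-0.0463, -0.0106, -0.0027, 0.0, -0.0, 0.048, 0], [-0.0462, -0.0118, -0.0027, 0.0, -0.0, 0.048, 0], [-0.0461, -0.0128, -0.0027, 0.0, -0.0, 0.048, 0], [-0.046, -0.014, -0.0028, 0.0, -0.0, 0.048, 0], [-0.0458, -0.0151, -0.0027, 0.0, -0.0, 0.048, 0], [-0.0456, -0.0162, -0.0027, 0.0, -0.0, 0.048, 0], [-0.0454, -0.0173, -0.0027, 0.0, -0.0, 0.048, 0], [-0.0451, -0.0185, -0.0028, 0.0, -0.0, 0.048, 0], [-0.0449, -0.0195, -0.0027, 0.0, -0.0, 0.048, 0], [-0.0446, -0.0207, -0.0027, 0.0, -0.0, 0.048, 0]]
end [ 0.58 -0.38  0.33] [180.   -0.   83.9]
[ 0.64613519 -0.31242316  0.21494306] [ 0.65214041 -0.25951801  0.17766059] [180.         -55.          83.52412513]
[[0.0093, 0.0073, 0.0144, -0.0, 0.12, 0.001, 0], [0.0075, 0.0073, 0.0154, -0.0, 0.12, 0.001, 0], [0.0056, 0.0074, 0.0162, -0.0, 0.12, 0.001, 0], [0.0036, 0.0073, 0.0167, -0.0, 0.12, 0.001, 0], [0.0016, 0.0073, 0.017, -0.0, 0.12, 0.001, 0], [-0.0004, 0.0073, 0.0172, -0.0, 0.12, 0.001, 0], [-0.0025, 0.0073, 0.0169, -0.0, 0.12, 0.001, 0], [-0.0045, 0.0073, 0.0165, -0.0, 0.12, 0.001, 0]]
end [ 0.6461 -0.3124  0.2149] [-179.7  -55.    83.3]
```

play_rows(
  steps=[
    [[-0.046, 0, -0.005, 0, 0, 0.048, 0], [-0.046, -0.001, -0.005, 0, 0, 0.048, 0], [-0.046, -0.002, -0.005, 0, 0, 0.048, 0], [-0.046, -0.003, -0.005, 0, 0, 0.048, 0], [-0.046, -0.004, -0.005, 0, 0, 0.048, 0], [-0.046, -0.005, -0.005, 0, 0, 0.048, 0], [-0.046, -0.006, -0.005, 0, 0, 0.048, 0], [-0.046, -0.007, -0.005, 0, 0, 0.048, 0], [-0.046, -0.008, -0.005, 0, 0, 0.048, 0], [-0.046, -0.01, -0.005, 0, 0, 0.048, 0], [-0.046, -0.011, -0.002, 0, 0, 0.048, 0], [-0.046, -0.012, -0.002, 0, 0, 0.048, 0]],
  ],
)

```text
time_s: 3.2
tool_pos: [0.6716, -0.0069, 0.3293]
tool_rot: [180.0, 0.0, 106.0]
force: [0.3, 0.4, -0.8]
grip_width: 0.0008
grasp_force: 0.0
```

play_rows(
  steps=[
    [[-0.046, -0.013, 0, 0, 0, 0.048, 0], [-0.046, -0.014, 0, 0, 0, 0.048, 0], [-0.046, -0.015, 0, 0, 0, 0.048, 0], [-0.046, -0.016, 0, 0, 0, 0.048, 0], [-0.046, -0.017, 0, 0, 0, 0.048, 0], [-0.046, -0.018, 0, 0, 0, 0.048, 0], [-0.046, -0.019, 0, 0, 0, 0.048, 0], [-0.046, -0.02, 0, 0, 0, 0.048, 0]],
  ],
)

```text
time_s: 4.0
tool_pos: [0.5815, -0.3828, 0.329]
tool_rot: [180.0, -0.0, 84.0]
force: [0.7, -0.3, -1.1]
grip_width: 0.0007
grasp_force: 0.0
```

play_rows(
  steps=[
    [[0.009, 0.007, 0.014, 0, 0.12, 0.001, 0], [0.008, 0.007, 0.015, 0, 0.12, 0.001, 0], [0.006, 0.007, 0.016, 0, 0.12, 0.001, 0], [0.004, 0.007, 0.017, 0, 0.12, 0.001, 0], [0.002, 0.007, 0.017, 0, 0.12, 0.001, 0], [0, 0.007, 0.017, 0, 0.12, 0.001, 0], [-0.002, 0.007, 0.017, 0, 0.12, 0, 0], [-0.004, 0.007, 0.017, 0, 0.12, 0, 0], [0, 0, 0, 0, 0, 0, 0]],
  ],
)

```text
time_s: 4.9
tool_pos: [0.6436, -0.3115, 0.2062]
tool_rot: [-178.5, -55.5, 82.3]
force: [-1.5, -1.0, -2.4]
grip_width: 0.0006
grasp_force: 0.0
```

```bash
python3 - <<'E'
from plan import *
P,R=now(); print(P,R.as_euler('xyz',degrees=True),get_obs()['qpos'].__class__,np.round(get_obs()['qpos'],0))
fs=[]
for n in('scene','top'):
    f,K,V=cam(n); f=f[:,:,::-1].copy()
    tip=proj(P,K,V)[0]; cv2.circle(f,tuple(int(x) for x in tip),2,(0,255,0),-1)
    for P2 in (bar(135,192),front(1.0)): cv2.circle(f,tuple(int(x) for x in proj(P2,K,V)[0]),2,(255,0,255),-1)
    fs.append(cv2.resize(f[100:300,220:420],(390,390),interpolation=cv2.INTER_CUBIC))
cv2.imwrite('pics/a1.png',np.hstack(fs))
P,R=rows(P,R,bar(135,192,-40),TILT,1)
P,R=rows(P,R,bar(135,192,30),TILT,3)
P,R=rows(P,R,bar(118,192,30),TILT,1)
P,R=rows(P,R,bar(60,194,30),TILT,8)
P,R=rows(P,R,bar(70,194,-35),TILT,2)
P,R=rows(P,R,front(1.0,ins=-25),TILT,3)
P,R=rows(P,R,front(1.0),TILT,2)
E
```

```text
[ 0.64363634 -0.31147902  0.20616902] [-178.4862818   -55.50360895   82.30514634] <class 'numpy.ndarray'> [ 38.  54.  14.  47. -54. 117.  36.]
[[0.0069, 0.0025, -0.0055, -0.009, -0.009, -0.012, 0]]
end [ 0.6462 -0.3124  0.2149] [180.  -55.   83.5]
[[-0.0, -0.0, 0.0233, 0.0, 0.0, -0.0, 0], [-0.0, -0.0, 0.0233, 0.0, 0.0, -0.0, 0], [-0.0, -0.0, 0.0234, 0.0, 0.0, -0.0, 0]]
end [ 0.6527 -0.2554  0.1748] [180.  -55.   83.5]
[[-0.0, -0.017, -0.0, 0.0, 0.0, -0.0, 0]]
end [ 0.6358 -0.2535  0.1748] [180.  -55.   83.5]
[[0.0002, -0.0073, -0.0001, 0.0, 0.0, -0.0, 0], [0.0002, -0.0072, -0.0002, 0.0, 0.0, -0.0, 0], [0.0002, -0.0073, -0.0001, 0.0, 0.0, -0.0, 0], [0.0002, -0.0072, -0.0002, 0.0, 0.0, -0.0, 0], [0.0002, -0.0073, -0.0001, 0.0, 0.0, -0.0, 0], [0.0002, -0.0072, -0.0002, 0.0, 0.0, -0.0, 0], [0.0002, -0.0073, -0.0001, 0.0, 0.0, -0.0, 0], [0.0002, -0.0072, -0.0002, 0.0, 0.0, -0.0, 0]]
end [ 0.5781 -0.247   0.1768] [180.  -55.   83.5]
[[0.0, 0.005, -0.0325, 0.0, 0.0, -0.0, 0], [0.0, 0.005, -0.0325, 0.0, 0.0, -0.0, 0]]
end [ 0.5821 -0.3011  0.2141] [180.  -55.   83.5]
[[-0.0054, -0.0315, 0.0071, 0.0, 0.0, -0.0, 0], [-0.0054, -0.0315, 0.0072, 0.0, 0.0, -0.0, 0], [-0.0055, -0.0316, 0.0071, 0.0, 0.0, -0.0, 0]]
end [ 0.489  -0.2823  0.1884] [180.  -55.   83.5]
[[0.0, 0.0, 0.025, 0.0, 0.0, -0.0, 0], [0.0, 0.0, 0.025, 0.0, 0.0, -0.0, 0]]
end [ 0.4936 -0.2416  0.1598] [180.  -55.   83.5]
```

View pics/a1.png

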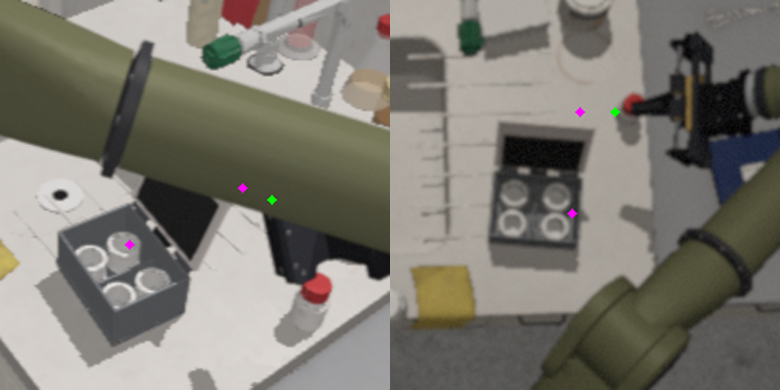

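J6 is close to its limit at a 35° slope, so I switch to a 45° slope and replan.

```bash
sed -i 's/th=np.radians(35)/th=np.radians(45)/; s/ins=25,dx=15,dz=11.6/ins=30,dx=15,dz=13.4/' plan.py; python3 - <<'E'
from plan import *
P,R=now()
P,R=rows(P,R,bar(135,192,-40),TILT,3)
P,R=rows(P,R,bar(135,192,30),TILT,3)
print(TILT.inv().apply(C.apply(np.eye(3))).round(3))
E
```

```text
[[0.0021, 0.0003, -0.0002, -0.002, -0.058, 0.0, 0], [0.002, 0.0003, -0.0002, -0.002, -0.058, 0.0, 0], [0.002, 0.0004, -0.0004, -0.002, -0.058, 0.0, 0]]
end [ 0.6467 -0.308   0.2202] [180.  -45.   83.5]
[[0.0, -0.0, 0.0233, 0.0, -0.0, 0.0, 0], [0.0, -0.0, 0.0233, 0.0, -0.0, 0.0, 0], [0.0, -0.0001, 0.0234, 0.0, -0.0, 0.0, 0]]
end [ 0.6522 -0.2588  0.1708] [180.  -45.   83.5]
[[ 0.     1.     0.   ]
 [ 0.707 -0.     0.707]
 [ 0.707 -0.    -0.707]]
```

play_rows(
  steps=[
    [[0.002, 0, 0, -0.002, -0.06, 0, 0], [0.002, 0, 0, -0.002, -0.06, 0, 0], [0.002, 0.001, 0, -0.002, -0.06, 0, 0], [0, 0, 0, 0, 0, 0, 0]],
  ],
)

```text
time_s: 5.4
tool_pos: [0.6497, -0.3048, 0.2295]
tool_rot: [178.9, -44.3, 84.6]
force: [0.2, 0.2, 0.5]
grip_width: 0.0004
grasp_force: 0.0
```

```bash
python3 - <<'E'
from plan import *
P,R=now(); print(P.round(4),R.as_euler('xyz',degrees=True).round(1),np.round(get_obs()['qpos'],0),get_obs()['force'])
P,R=rows(P,R,bar(135,192,-40),TILT,1)
E
```

```text
[ 0.6497 -0.3048  0.2295] [178.9 -44.3  84.6] [ 33.  47.  18.  52. -48. 111.  36.] [0.23641464 0.20146263 0.47763635]
[[-0.0088, -0.0028, 0.0042, 0.006, 0.013, 0.014, 0]]
end [ 0.6466 -0.3079  0.2203] [-180.   -45.    83.5]
```

play_rows(
  steps=[
    [[-0.009, -0.003, 0.004, 0.006, 0.013, 0.014, 0], [0, 0, 0.025, 0, 0, 0, 0], [0, 0, 0.025, 0, 0, 0, 0], [0, 0, 0.02, 0, 0, 0, 0], [0, 0, 0, 0, 0, 0, 0]],
  ],
)

```text
time_s: 5.9
tool_pos: [0.6482, -0.2584, 0.1596]
tool_rot: [-178.6, -45.7, 82.3]
force: [0.7, -0.1, -0.6]
grip_width: 0.0005
grasp_force: 0.0
```

```bash
cat > look.py <<'E'
from plan import *
import sys
P,R=now(); o=get_obs(); print(P.round(4),R.as_euler('xyz',degrees=True).round(1),np.round(o['qpos'],0),o['force'].round(2),o['time_s'])
fs=[]
for n in('scene','top'):
    f,K,V=cam(n); f=f[:,:,::-1].copy()
    fs.append(cv2.resize(f[120:280,240:400],(390,390),interpolation=cv2.INTER_CUBIC))
cv2.imwrite('pics/%s.png'%sys.argv[1],np.hstack(fs))
E
python3 look.py a2; python3 - <<'E'
from plan import *
P,R=now()
P,R=rows(P,R,bar(135,192,30),TILT,1)
P,R=rows(P,R,bar(110,192,30),TILT,1)
P,R=rows(P,R,bar(58,196,30),TILT,8)
P,R=rows(P,R,bar(70,196,-25),TILT,2)
P,R=rows(P,R,front(1.0,ins=-25),TILT,3)
P,R=rows(P,R,front(1.0),TILT,2)
E
```

```text
[ 0.6482 -0.2584  0.1596] [-178.6  -45.7   82.3] [ 30.  46.  17.  62. -47. 104.  39.] [ 0.7  -0.05 -0.59] 5.9
[[0.0085, 0.0032, -0.0041, -0.005, -0.008, -0.015, 0]]
end [ 0.6522 -0.2588  0.1708] [180.  -45.   83.6]
[[0.0, -0.025, 0.0, -0.0, -0.0, 0.0, 0]]
end [ 0.6274 -0.256   0.1708] [180.  -45.   83.6]
[[0.0004, -0.0065, -0.0004, -0.0, -0.0, 0.0, 0], [0.0003, -0.0065, -0.0003, -0.0, -0.0, 0.0, 0], [0.0004, -0.0065, -0.0004, -0.0, -0.0, 0.0, 0], [0.0003, -0.0065, -0.0003, -0.0, -0.0, 0.0, 0], [0.0004, -0.0065, -0.0004, -0.0, -0.0, 0.0, 0], [0.0004, -0.0065, -0.0003, -0.0, -0.0, 0.0, 0], [0.0003, -0.0065, -0.0004, -0.0, -0.0, 0.0, 0], [0.0004, -0.0065, -0.0003, -0.0, -0.0, 0.0, 0]]
end [ 0.5757 -0.2501  0.1748] [180.  -45.   83.6]
[[-0.0, 0.006, -0.0275, -0.0, -0.0, 0.0, 0], [-0.0, 0.006, -0.0275, -0.0, -0.0, 0.0, 0]]
end [ 0.5832 -0.2901  0.2137] [180.  -45.   83.6]
[[-0.0056, -0.0315, 0.0056, -0.0, -0.0, 0.0, 0], [-0.0055, -0.0315, 0.0056, -0.0, -0.0, 0.0, 0], [-0.0056, -0.0315, 0.0055, -0.0, -0.0, 0.0, 0]]
end [ 0.4894 -0.2795  0.19  ] [180.  -45.   83.6]
[[-0.0, -0.0, 0.0275, -0.0, -0.0, 0.0, 0], [-0.0, -0.0, 0.0275, -0.0, -0.0, 0.0, 0]]
end [ 0.4937 -0.2408  0.1511] [180.  -45.   83.6]
```

View pics/a2.png

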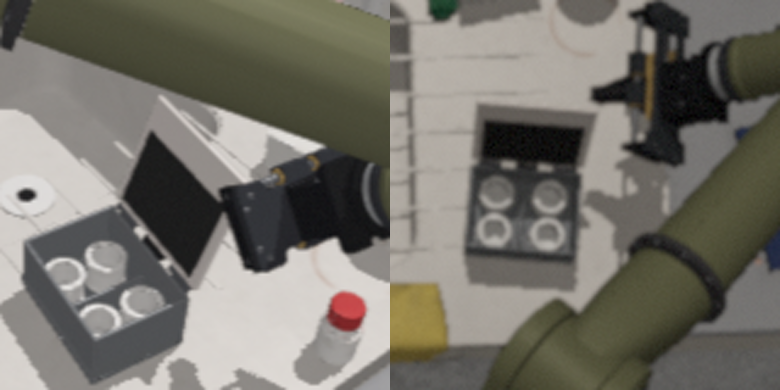

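The fingers are behind the lid's right edge but look barely inserted. The readings seem to ring after moves, so I settle first and check the tip against the picture.

play_rows(
  steps=[
    [[0, 0, 0, 0, 0, 0, 0], [0, 0, 0, 0, 0, 0, 0], [0, 0, 0, 0, 0, 0, 0], [0, 0, 0, 0, 0, 0, 0]],
  ],
)

```text
time_s: 6.4
tool_pos: [0.6491, -0.2613, 0.1627]
tool_rot: [-179.0, -45.4, 82.5]
force: [-0.0, -0.4, -0.3]
grip_width: 0.0005
grasp_force: 0.0
```

```bash
python3 - <<'E'
from plan import *
P,R=now(); print(P.round(4),R.as_euler('xyz',degrees=True).round(1))
Ci=lambda X: (C.inv().apply(X-np.array([p[0],p[1],0]))*1000).round(1)
print('tip in case',Ci(P))
fs=[]
for n in('scene','top'):
    f,K,V=cam(n); f=f[:,:,::-1].copy(); f=cv2.resize(f[120:280,240:400],(390,390),interpolation=cv2.INTER_CUBIC)
    k=390/160; q=lambda X:tuple(int(v) for v in ((proj(X,K,V)[0]-[240,120]+.5)*k))
    cv2.circle(f,q(P),2,(0,255,0),-1); cv2.line(f,q(P),q(P-R.apply([0,0,.06])),(0,255,0),1)
    L=T(p,lidpts(1.9))
    for i,j in((4,5),(6,7),(5,1),(7,3),(4,0)): cv2.line(f,q(L[i]),q(L[j]),(0,0,255),1)
    fs.append(f)
cv2.imwrite('pics/a3.png',np.hstack(fs))
P,R=rows(P,R,bar(118,192,30),TILT,1)
E
```

```text
[ 0.6491 -0.2613  0.1627] [-179.   -45.4   82.5]
tip in case [132.2 -56.6 162.7]
[[0.0075, -0.0143, -0.0036, -0.004, -0.007, -0.013, 0]]
end [ 0.6353 -0.2569  0.1708] [180.  -45.   83.5]
```

View pics/a3.png

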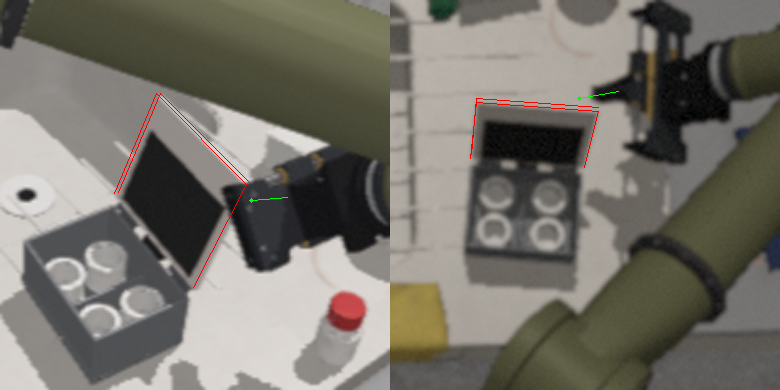

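```bash
python3 - <<'E'
from plan import *
P,R=now(); fs=[]
f,K,V=cam('top'); f=f[:,:,::-1].copy(); 
np.set_printoptions(linewidth=200)
print(proj(P,K,V),proj(P-R.apply([0,0,.03]),K,V))
print(f[152:166,308:336].mean(2).astype(int))
w,K2,V2=cam('wrist'); print(proj(P,K2,V2))
L=T(p,lidpts(1.9)); print(proj(L,K2,V2).round(0).tolist())
g=cv2.resize(f[135:185,290:350],(480,400),interpolation=cv2.INTER_NEAREST)
cv2.imwrite('pics/a4.png',np.hstack([g,cv2.resize(w[:,:,::-1],(320,240))[list(range(240))+[239]*160]]))
E
```

```text
[[317.22161146 159.96436608]] [[325.03705674 158.52450838]]
[[170 169 170 169 170 168 169 167 167 166 169 168 166 167 168 166 166 166 165 165 163 157 150 144 126 103  75  49]
 [168 170 169 168 168 167 168 168 167 167 168 167 167 168 164 165 165 161 156 150 144 130 115  98  75  51  35  16]
 [169 167 169 168 168 169 166 168 167 166 168 167 167 164 159 151 148 142 126 114 102  81  63  46  32  20  22  20]
 [169 168 168 168 168 168 168 167 167 166 167 167 166 160 140 114 102  93  76  62  50  36  27  28  24  24  26  23]
 [168 167 167 167 167 167 167 167 167 166 168 168 166 158 126  82  50  38  31  28  27  25  23  22  27  22  23  28]
 [169 168 169 168 168 167 166 167 167 167 165 168 167 157 123  69  35  21  27  30  28  27  22  24  24  28  25  21]
 [169 168 169 167 168 168 167 167 166 166 167 166 165 156 119  68  30  25  23  24  17  18  19  21  22  18  16  13]
 [168 170 167 167 168 168 167 166 165 165 167 165 164 151 114  67  32  20  19  17  19  16  18  19  16  16  18  16]
 [168 169 169 169 168 167 168 168 167 166 166 165 164 151 120  82  50  32  18  14  21  26  31  37  40  39  39  32]
 [168 168 166 167 168 168 167 166 165 166 167 166 164 158 142 122  99  74  56  54  59  68  76  86  89  88  86  76]
 [166 165 166 166 166 166 166 165 167 166 166 165 166 166 161 154 138 124 115 113 116 122 126 133 136 136 134 122]
 [163 164 165 165 164 165 165 168 169 167 165 166 166 165 166 163 159 154 153 152 154 157 156 158 159 160 158 149]
 [149 154 155 155 156 158 158 160 161 161 161 161 161 162 163 164 163 162 164 165 167 165 166 165 166 166 166 157]
 [120 120 123 124 124 128 130 134 135 136 141 144 149 151 152 154 153 157 161 165 167 167 167 168 166 166 166 157]]
[[256.91010131 225.68634643]]
[[166.0, 285.0], [185.0, 136.0], [174.0, 285.0], [191.0, 137.0], [190.0, 219.0], [210.0, 19.0], [203.0, 220.0], [219.0, 22.0]]
```

View pics/a4.png

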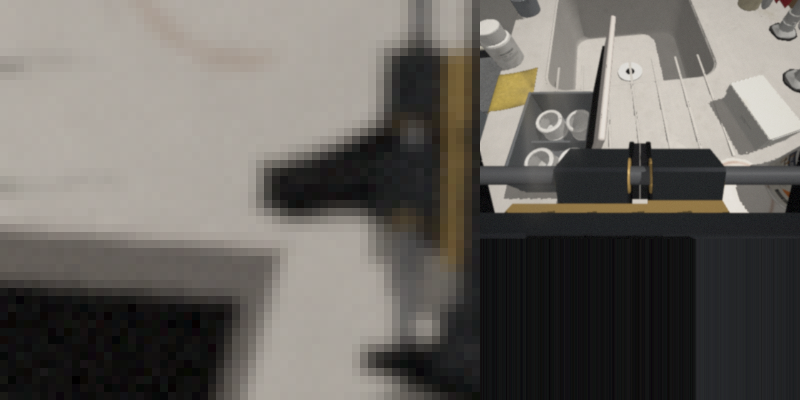

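The projected lid matches the wrist view, and the tip is behind the lid near its right edge. In the top view the finger ends about 15 mm short of the reported TCP. I insert a bit more and start nudging, with the first part staying short of balance.

```bash
python3 - <<'E'
from plan import *
P,R=now()
P,R=rows(P,R,bar(132,192,42),TILT,2)
P,R=rows(P,R,bar(120,192,42),TILT,1)
P,R=rows(P,R,bar(80,192,42),TILT,6)
E
```

```text
[[0.0037, -0.0001, 0.0039, -0.002, -0.004, -0.006, 0], [0.0037, -0.0001, 0.0039, -0.002, -0.004, -0.006, 0]]
end [ 0.6502 -0.25    0.1623] [-179.9  -45.    83.5]
[[-0.0, -0.012, -0.0, -0.001, 0.0, -0.001, 0]]
end [ 0.6383 -0.2486  0.1623] [180.  -45.   83.6]
[[-0.0, -0.0067, -0.0, 0.0, 0.0, 0.0, 0], [-0.0, -0.0066, -0.0, 0.0, 0.0, 0.0, 0], [-0.0, -0.0067, -0.0, 0.0, 0.0, 0.0, 0], [-0.0, -0.0067, -0.0, 0.0, 0.0, 0.0, 0], [-0.0, -0.0066, -0.0, 0.0, 0.0, 0.0, 0], [-0.0, -0.0067, -0.0, 0.0, 0.0, 0.0, 0]]
end [ 0.5985 -0.2441  0.1623] [180.  -45.   83.6]
```

play_rows(
  steps=[
    [[0.004, 0, 0.004, -0.002, -0.004, -0.006, 0], [0.004, 0, 0.004, -0.002, -0.004, -0.006, 0], [0, -0.006, 0, 0, 0, 0, 0], [0, -0.006, 0, 0, 0, 0, 0], [0, -0.006, 0, 0, 0, 0, 0], [0, -0.006, 0, 0, 0, 0, 0], [0, -0.006, 0, 0, 0, 0, 0], [0, -0.006, 0, 0, 0, 0, 0], [0, -0.006, 0, 0, 0, 0, 0], [0, -0.004, 0, 0, 0, 0, 0], [0, 0, 0, 0, 0, 0, 0], [0, 0, 0, 0, 0, 0, 0]],
  ],
)

```text
time_s: 7.8
tool_pos: [0.6044, -0.2439, 0.1624]
tool_rot: [-179.9, -45.0, 83.4]
force: [0.6, 0.5, 0.2]
grip_width: 0.0003
grasp_force: 0.0
```

```bash
cat > lidq.py <<'E'
from plan import *
# lid angle: match lid_lip mask in top / scene with the model at various q
def lidq():
    for n in('top','scene'):
        f,K,V=cam(n); r=silhouettes(n,'lid_lip')
        if not r: print(n,'none'); continue
        m=r[0]['pixels']; best=[]
        for q in np.arange(-.05,2.0,.01):
            h=hullmask(proj(T(p,lidpts(q)),K,V))>0; best.append(((m&h).sum()/(m|h).sum(),round(q,2)))
        print(n,round(r[0]['p'],2),max(best))
    P,R=now(); o=get_obs(); X=C.inv().apply(P-np.array([p[0],p[1],0]))*1000
    print('t',o['time_s'],'tip case',X.round(1),'rot',R.as_euler('xyz',degrees=True).round(1),'F',o['force'].round(2),'q',o['qpos'].round(0))
if __name__=='__main__': lidq()
E
python3 lidq.py; python3 look.py a5
```

```text
top 0.77 (np.float64(0.9456521739130435), np.float64(1.65))
scene none
t 8.0 tip case [ 86.2 -44.4 162.3] rot [-179.9  -45.    83.5] F [-0.37 -0.01 -0.12] q [ 29.  40.  18.  72. -45. 102.  43.]
[ 0.6048 -0.2439  0.1623] [-179.9  -45.    83.5] [ 29.  40.  18.  72. -45. 102.  43.] [-0.37 -0.01 -0.12] 8.0
```

View pics/a5.png

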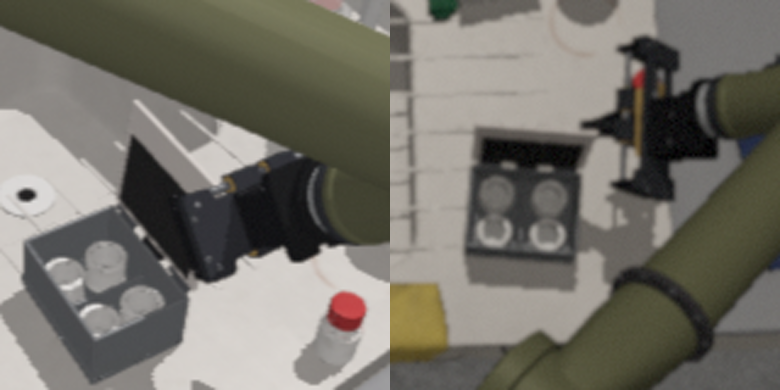

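The top view shows the lid at about 1.65 rad, bearing on the back of the finger. Next comes one move: push over the balance point, withdraw to the right, and go round under the lid.

```bash
python3 - <<'E'
from plan import *
P,R=now()
P,R=rows(P,R,bar(59,193,42),TILT,5)
P,R=rows(P,R,bar(66,193,-28),TILT,2)
P,R=rows(P,R,front(1.0,ins=-28),TILT,3)
P,R=rows(P,R,front(1.0,ins=42),TILT,2)
E
```

```text
[[0.0, -0.0054, -0.0002, -0.0, 0.0, -0.0, 0], [0.0, -0.0055, -0.0003, -0.0, 0.0, -0.0, 0], [0.0, -0.0054, -0.0002, -0.0, 0.0, -0.0, 0], [0.0, -0.0055, -0.0002, -0.0, 0.0, -0.0, 0], [0.0, -0.0054, -0.0003, -0.0, 0.0, -0.0, 0]]
end [ 0.5777 -0.2418  0.1633] [-179.9  -45.    83.5]
[[0.0, 0.0034, -0.035, -0.001, 0.0, -0.0, 0], [0.0, 0.0035, -0.035, -0.001, 0.0, -0.0, 0]]
end [ 0.579  -0.2918  0.2128] [180.  -45.   83.5]
[[-0.0049, -0.0302, 0.0048, 0.0, 0.0, -0.0, 0], [-0.0049, -0.0301, 0.0049, 0.0, 0.0, -0.0, 0], [-0.0048, -0.0302, 0.0048, 0.0, 0.0, -0.0, 0]]
end [ 0.4891 -0.2816  0.1922] [180.  -45.   83.5]
[[-0.0, -0.0, 0.035, 0.0, 0.0, -0.0, 0], [-0.0, -0.0001, 0.035, 0.0, 0.0, -0.0, 0]]
end [ 0.4947 -0.2324  0.1427] [180.  -45.   83.5]
```

play_rows(
  steps=[
    [[0, -0.005, 0, 0, 0, 0, 0], [0, -0.005, 0, 0, 0, 0, 0], [0, -0.005, 0, 0, 0, 0, 0], [0, -0.005, 0, 0, 0, 0, 0], [0, -0.005, 0, 0, 0, 0, 0], [0, -0.005, 0, 0, 0, 0, 0], [0, 0.003, -0.037, 0, 0, 0, 0], [0, 0.003, -0.035, 0, 0, 0, 0], [-0.007, -0.043, 0.007, 0, 0, 0, 0], [-0.007, -0.043, 0.007, 0, 0, 0, 0], [0, 0, 0.035, 0, 0, 0, 0], [0, 0, 0.035, 0, 0, 0, 0]],
  ],
)

```text
time_s: 9.3
tool_pos: [0.4935, -0.2345, 0.1441]
tool_rot: [-179.9, -44.9, 83.2]
force: [1.0, 0.2, -0.7]
grip_width: 0.0004
grasp_force: 0.0
```

```bash
python3 lidq.py
```

```text
top 0.64 (np.float64(0.833922261484099), np.float64(1.29))
scene 0.48 (np.float64(0.2522851919561243), np.float64(1.14))
t 9.5 tip case [-24.5 -45.4 144.3] rot [-179.8  -45.    83.5] F [ 0.68 -0.11  0.93] q [ 31.  31.  20.  88. -40.  98.  52.]
```

The lid is falling at about 1.29 rad and the bar is in place. I wait for it to settle on the fingers.

play_rows(
  steps=[
    [[0, 0, 0, 0, 0, 0, 0], [0, 0, 0, 0, 0, 0, 0], [0, 0, 0, 0, 0, 0, 0], [0, 0, 0, 0, 0, 0, 0], [0, 0, 0, 0, 0, 0, 0], [0, 0, 0, 0, 0, 0, 0], [0, 0, 0, 0, 0, 0, 0], [0, 0, 0, 0, 0, 0, 0], [0, 0, 0, 0, 0, 0, 0], [0, 0, 0, 0, 0, 0, 0], [0, 0, 0, 0, 0, 0, 0], [0, 0, 0, 0, 0, 0, 0]],
  ],
)

```text
time_s: 10.7
tool_pos: [0.4951, -0.2332, 0.1442]
tool_rot: [-179.9, -45.0, 83.5]
force: [-0.2, 0.4, -0.7]
grip_width: 0.0004
grasp_force: 0.3
```

```bash
python3 lidq.py; python3 look.py a6;  python3 - <<'E'
from plan import *
P,R=now()
for q in (.8,.6,.45,.3,.15,0):
    P,R=rows(P,R,front(q,ins=42),TILT,1)
E
```

```text
top 0.97 (np.float64(0.9111617312072893), np.float64(1.0))
scene 0.48 (np.float64(0.39323467230443976), np.float64(0.99))
t 10.9 tip case [-24.1 -46.2 144.1] rot [-179.9  -45.    83.4] F [-0.45 -0.46  0.04] q [ 31.  31.  20.  88. -40.  98.  52.]
[ 0.495  -0.2333  0.1441] [-179.9  -45.    83.4] [ 31.  31.  20.  88. -40.  98.  52.] [-0.45 -0.46  0.04] 10.9
[[-0.0118, -0.0195, 0.0129, -0.001, 0.0, -0.001, 0]]
end [ 0.4758 -0.2303  0.1267] [180.  -45.   83.5]
[[-0.0136, -0.0155, 0.0137, 0.0, 0.0, 0.0, 0]]
end [ 0.4604 -0.2285  0.1074] [180.  -45.   83.5]
[[-0.0115, -0.0089, 0.0115, 0.0, 0.0, 0.0, 0]]
end [ 0.4515 -0.2275  0.0912] [180.  -45.   83.5]
[[-0.0124, -0.0064, 0.0124, 0.0, 0.0, 0.0, 0]]
end [ 0.4452 -0.2267  0.0736] [180.  -45.   83.5]
[[-0.0129, -0.0037, 0.0128, 0.0, 0.0, 0.0, 0]]
end [ 0.4415 -0.2264  0.0555] [180.  -45.   83.5]
[[-0.0131, -0.001, 0.0132, 0.0, 0.0, 0.0, 0]]
end [ 0.4405 -0.2262  0.0369] [180.  -45.   83.5]
```

View pics/a6.png

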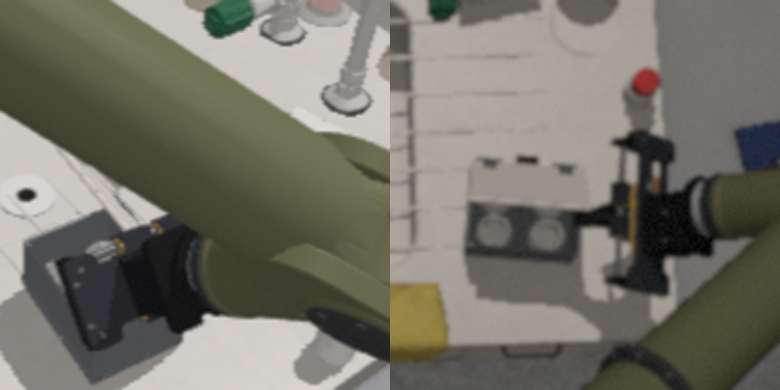

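The lid rests at about 1.0 rad on the fingers, so it is caught. I ease it down at roughly 0.2 rad/s.

```bash
python3 - <<'E'
from plan import *
P,R=now()
for q,r,i,n in ((.8,125,40,10),(.6,127,36,10),(.4,127,36,10),(.25,127,36,10),(.1,127,36,12),(0,127,36,10),(-.08,127,36,8)):
    P1,R1=rows(P,R,front(q,r=r,ins=i),TILT,n,show=False); print(q,n,(R.inv().apply(P1-P)/n).round(5)); P,R=P1,R1
E
```

```text
end [ 0.4749 -0.2315  0.1289] [-179.9  -45.    83.4]
0.8 10 [-0.00112 -0.00202  0.00104]
end [ 0.4574 -0.2324  0.1134] [-179.9  -45.    83.4]
0.6 10 [-0.0013  -0.00173  0.0009 ]
end [ 0.4458 -0.2311  0.0908] [-179.9  -45.    83.4]
0.4 10 [-0.0016  -0.00116  0.0016 ]
end [ 0.4403 -0.2304  0.0727] [-179.9  -45.    83.4]
0.25 10 [-0.00128 -0.00056  0.00128]
end [ 0.4375 -0.2301  0.0539] [-179.9  -45.    83.4]
0.1 12 [-0.00111 -0.00023  0.00111]
end [ 0.437  -0.2301  0.0412] [-179.9  -45.    83.4]
0 10 [-9.e-04 -4.e-05  9.e-04]
end [ 0.4377 -0.2302  0.031 ] [-179.9  -45.    83.4]
-0.08 8 [-9.e-04  9.e-05  9.e-04]
```

play_rows(
  steps=[
    [[-0.0011, -0.002, 0.001, 0, 0, 0, 0], [-0.0011, -0.002, 0.001, 0, 0, 0, 0], [-0.0011, -0.002, 0.001, 0, 0, 0, 0], [-0.0011, -0.002, 0.001, 0, 0, 0, 0], [-0.0011, -0.002, 0.001, 0, 0, 0, 0], [-0.0011, -0.002, 0.001, 0, 0, 0, 0], [-0.0011, -0.002, 0.001, 0, 0, 0, 0], [-0.0011, -0.002, 0.001, 0, 0, 0, 0], [-0.0011, -0.002, 0.001, 0, 0, 0, 0], [-0.0011, -0.002, 0.001, 0, 0, 0, 0]],
  ],
)

```text
time_s: 12.0
tool_pos: [0.4751, -0.2317, 0.1293]
tool_rot: [-179.9, -45.0, 83.5]
force: [-0.4, 0.7, 0.4]
grip_width: 0.0006
grasp_force: 0.3
```

play_rows(
  steps=[
    [[-0.0013, -0.0017, 0.0009, 0, 0, 0, 0], [-0.0013, -0.0017, 0.0009, 0, 0, 0, 0], [-0.0013, -0.0017, 0.0009, 0, 0, 0, 0], [-0.0013, -0.0017, 0.0009, 0, 0, 0, 0], [-0.0013, -0.0017, 0.0009, 0, 0, 0, 0], [-0.0013, -0.0017, 0.0009, 0, 0, 0, 0], [-0.0013, -0.0017, 0.0009, 0, 0, 0, 0], [-0.0013, -0.0017, 0.0009, 0, 0, 0, 0], [-0.0013, -0.0017, 0.0009, 0, 0, 0, 0], [-0.0013, -0.0017, 0.0009, 0, 0, 0, 0], [0, 0, 0, 0, 0, 0, 0]],
  ],
)

```text
time_s: 13.1
tool_pos: [0.4576, -0.2326, 0.1136]
tool_rot: [-179.9, -45.0, 83.4]
force: [-0.6, -0.2, -0.8]
grip_width: 0.0002
grasp_force: 0.6
```

```bash
python3 lidq.py; python3 - <<'E'
from plan import *
P,R=now()
for q,r,i,n in ((.4,127,36,12),(.25,127,36,12),(.1,127,36,12),(0,127,36,10),(-.08,127,36,8)):
    P1,R1=rows(P,R,front(q,r=r,ins=i),TILT,n,show=False); print(q,n,(R.inv().apply(P1-P)/n).round(5)); P,R=P1,R1
E
```

```text
top 0.97 (np.float64(0.9556270096463022), np.float64(0.61))
scene 0.56 (np.float64(0.15738963531669867), np.float64(0.61))
t 13.3 tip case [-60.9 -49.7 113.9] rot [-179.9  -45.    83.5] F [-0.66  0.02 -1.35] q [ 32.  30.  20.  93. -39.  96.  56.]
end [ 0.4459 -0.2311  0.0909] [-179.9  -45.    83.5]
0.4 12 [-0.00135 -0.00102  0.00137]
end [ 0.4403 -0.2305  0.0726] [-179.9  -45.    83.5]
0.25 12 [-0.00108 -0.00047  0.00107]
end [ 0.4374 -0.2301  0.0538] [-179.9  -45.    83.5]
0.1 12 [-0.00111 -0.00024  0.00111]
end [ 0.4371 -0.23    0.0412] [-179.9  -45.    83.5]
0 10 [-8.9e-04 -3.0e-05  9.0e-04]
end [ 0.4378 -0.2302  0.031 ] [-179.9  -45.    83.5]
-0.08 8 [-9.0e-04  9.0e-05  8.9e-04]
```

Tracking matches the plan (0.61 rad). I continue lowering.

play_rows(
  steps=[
    [[-0.0014, -0.001, 0.0014, 0, 0, 0, 0], [-0.0014, -0.001, 0.0014, 0, 0, 0, 0], [-0.0014, -0.001, 0.0014, 0, 0, 0, 0], [-0.0014, -0.001, 0.0014, 0, 0, 0, 0], [-0.0014, -0.001, 0.0014, 0, 0, 0, 0], [-0.0014, -0.001, 0.0014, 0, 0, 0, 0], [-0.0014, -0.001, 0.0014, 0, 0, 0, 0], [-0.0014, -0.001, 0.0014, 0, 0, 0, 0], [-0.0014, -0.001, 0.0014, 0, 0, 0, 0], [-0.0014, -0.001, 0.0014, 0, 0, 0, 0], [-0.0014, -0.001, 0.0014, 0, 0, 0, 0], [-0.0013, -0.001, 0.0013, 0, 0, 0, 0]],
  ],
)

```text
time_s: 14.5
tool_pos: [0.4463, -0.2313, 0.0901]
tool_rot: [-180.0, -45.0, 83.5]
force: [0.3, -0.6, -1.9]
grip_width: 0.0005
grasp_force: 0.6
```

play_rows(
  steps=[
    [[-0.0011, -0.0005, 0.0011, 0, 0, 0, 0], [-0.0011, -0.0005, 0.0011, 0, 0, 0, 0], [-0.0011, -0.0005, 0.0011, 0, 0, 0, 0], [-0.0011, -0.0005, 0.0011, 0, 0, 0, 0], [-0.0011, -0.0005, 0.0011, 0, 0, 0, 0], [-0.0011, -0.0005, 0.0011, 0, 0, 0, 0], [-0.0011, -0.0005, 0.0011, 0, 0, 0, 0], [-0.0011, -0.0005, 0.0011, 0, 0, 0, 0], [-0.0011, -0.0005, 0.0011, 0, 0, 0, 0], [-0.0011, -0.0005, 0.0011, 0, 0, 0, 0], [-0.0011, -0.0005, 0.0011, 0, 0, 0, 0], [0, 0, 0, 0, 0, 0, 0]],
  ],
)

```text
time_s: 15.7
tool_pos: [0.4406, -0.2306, 0.0729]
tool_rot: [-179.9, -45.0, 83.4]
force: [-0.7, -1.2, -2.1]
grip_width: 0.0002
grasp_force: 0.8
```

```bash
python3 lidq.py; python3 look.py a7
```

```text
top 0.63 (np.float64(0.9407367859049653), np.float64(0.29))
scene 0.62 (np.float64(0.06494661921708185), np.float64(0.29))
t 15.9 tip case [-78.3 -49.6  73.2] rot [-179.9  -45.    83.5] F [-0.04 -0.86 -1.18] q [ 33.  32.  20.  96. -39.  92.  59.]
[ 0.4407 -0.2306  0.0732] [-179.9  -45.    83.5] [ 33.  32.  20.  96. -39.  92.  59.] [-0.04 -0.86 -1.18] 15.9
```

View pics/a7.png

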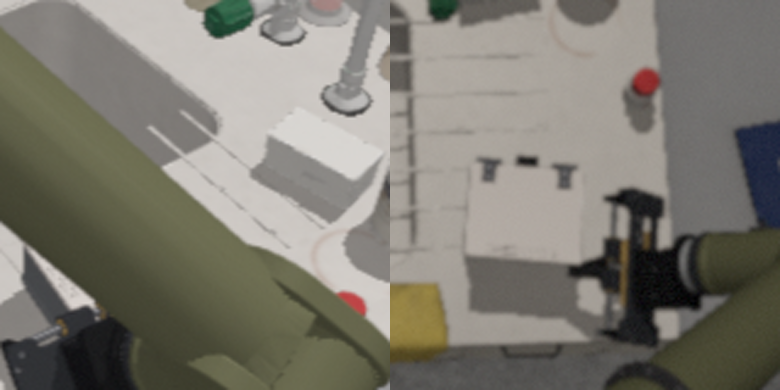

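The lid is at 0.29 rad and the finger sits near the lip's edge. I go straight down from here so the overlap grows, slowing toward shut.

play_rows(
  steps=[
    [[-0.001, 0.0001, 0.001, 0, 0, 0, 0], [-0.001, 0.0001, 0.001, 0, 0, 0, 0], [-0.001, 0.0001, 0.001, 0, 0, 0, 0], [-0.001, 0.0001, 0.001, 0, 0, 0, 0], [-0.001, 0.0001, 0.001, 0, 0, 0, 0], [-0.001, 0.0001, 0.001, 0, 0, 0, 0], [-0.001, 0, 0.001, 0, 0, 0, 0], [-0.001, 0, 0.001, 0, 0, 0, 0], [-0.001, 0, 0.001, 0, 0, 0, 0], [-0.001, 0, 0.001, 0, 0, 0, 0], [-0.001, 0, 0.001, 0, 0, 0, 0], [-0.001, 0, 0.001, 0, 0, 0, 0]],
  ],
)

```text
time_s: 17.2
tool_pos: [0.4412, -0.2307, 0.0561]
tool_rot: [-179.9, -45.0, 83.5]
force: [-1.8, -2.0, -1.2]
grip_width: 0.0004
grasp_force: 1.0
```

play_rows(
  steps=[
    [[-0.0008, 0, 0.0008, 0, 0, 0, 0], [-0.0008, 0, 0.0008, 0, 0, 0, 0], [-0.0008, 0, 0.0008, 0, 0, 0, 0], [-0.0008, 0, 0.0008, 0, 0, 0, 0], [-0.0008, 0, 0.0008, 0, 0, 0, 0], [-0.0008, 0, 0.0008, 0, 0, 0, 0], [-0.0008, 0, 0.0008, 0, 0, 0, 0], [-0.0008, 0, 0.0008, 0, 0, 0, 0], [-0.0008, 0, 0.0008, 0, 0, 0, 0], [-0.0008, 0, 0.0008, 0, 0, 0, 0], [-0.0008, 0, 0.0008, 0, 0, 0, 0], [-0.0008, 0, 0.0008, 0, 0, 0, 0]],
  ],
)

```text
time_s: 18.4
tool_pos: [0.4412, -0.2307, 0.0425]
tool_rot: [-179.9, -45.0, 83.5]
force: [-1.7, -1.6, -2.0]
grip_width: 0.0007
grasp_force: 1.0
```

```bash
python3 lidq.py
```

```text
top 0.75 (np.float64(0.9615576635047429), np.float64(0.08))
scene 0.71 (np.float64(0.10351487060641174), np.float64(0.05))
t 18.6 tip case [-77.9 -49.7  42.6] rot [-179.9  -45.    83.5] F [-1.65 -1.22 -1.8 ] q [ 33.  34.  20.  97. -39.  90.  61.]
```

play_rows(
  steps=[
    [[-0.0007, 0, 0.0007, 0, 0, 0, 0], [-0.0007, 0, 0.0007, 0, 0, 0, 0], [-0.0007, 0, 0.0007, 0, 0, 0, 0], [-0.0007, 0, 0.0007, 0, 0, 0, 0], [-0.0007, 0, 0.0007, 0, 0, 0, 0], [-0.0007, 0, 0.0007, 0, 0, 0, 0], [-0.0007, 0, 0.0007, 0, 0, 0, 0], [-0.0007, 0, 0.0007, 0, 0, 0, 0], [-0.0007, 0, 0.0007, 0, 0, 0, 0], [-0.0007, 0, 0.0007, 0, 0, 0, 0], [-0.0007, 0, 0.0007, 0, 0, 0, 0], [-0.0007, 0, 0.0007, 0, 0, 0, 0]],
  ],
)

```text
time_s: 19.8
tool_pos: [0.4412, -0.2307, 0.0307]
tool_rot: [-179.9, -45.0, 83.5]
force: [-0.4, -0.9, -0.5]
grip_width: 0.0005
grasp_force: 0.0
```

```bash
python3 lidq.py
```

```text
top 0.83 (np.float64(0.957135653050933), np.float64(0.07))
scene 0.76 (np.float64(0.07889697433933358), np.float64(0.04))
t 20.0 tip case [-77.9 -49.6  30.8] rot [-179.9  -45.    83.5] F [-0.56  0.1   0.04] q [ 34.  35.  20.  97. -40.  89.  62.]
```

Contact has gone, so the lid is resting shut. I move out forward from under the lip, then back and up along the tool axis.

play_rows(
  steps=[
    [[0, -0.01, 0, 0, 0, 0, 0], [0, -0.02, 0, 0, 0, 0, 0], [0, -0.02, 0, 0, 0, 0, 0], [0, 0, -0.02, 0, 0, 0, 0], [0, 0, -0.03, 0, 0, 0, 0], [0, 0, -0.03, 0, 0, 0, 0], [0, 0, -0.03, 0, 0, 0, 0], [0, 0, -0.03, 0, 0, 0, 0], [0, 0, 0, 0, 0, 0, 0], [0, 0, 0, 0, 0, 0, 0], [0, 0, 0, 0, 0, 0, 0]],
  ],
)

```text
time_s: 21.1
tool_pos: [0.3802, -0.322, 0.1291]
tool_rot: [-179.8, -45.1, 83.4]
force: [-0.5, 0.8, -0.4]
grip_width: 0.0004
grasp_force: 0.0
```

```bash
python3 lidq.py; python3 look.py a8
```

```text
top 0.97 (np.float64(0.9523809523809523), np.float64(0.07))
scene none
t 21.3 tip case [-127.9 -147.5  129.3] rot [-179.9  -45.1   83.5] F [0.53 0.6  0.01] q [ 40.  33.  24.  88. -35. 103.  64.]
[ 0.3804 -0.3222  0.1293] [-179.9  -45.1   83.5] [ 40.  33.  24.  88. -35. 103.  64.] [0.53 0.6  0.01] 21.3
```

View pics/a8.png

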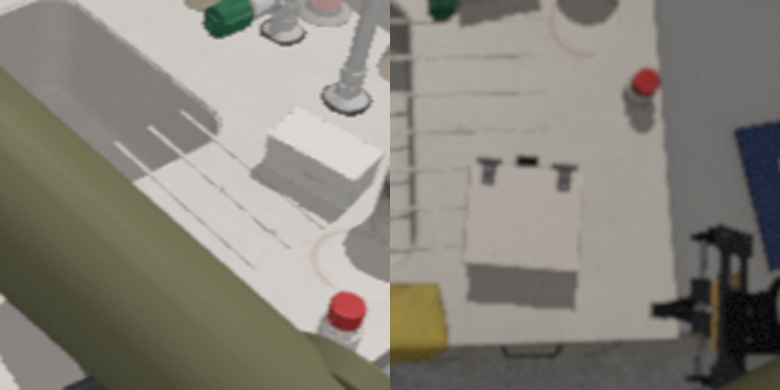

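The lid lies flat over the case with nothing supporting it. The reading has been steady since contact ended, and the gripper is well clear to the right. I hand the job in.

```bash
python3 -c "
from cell import *
print(sign_off())"
```

```text
the job is handed in; nothing more can be done
None
```

The lid was nudged over the balance point, caught on the fingers at about 1.0 rad and eased down until it was resting shut; the gripper finished clear of the case, and I handed the job in at about 21 s. The sign-off gave no verdict; I took the lid as shut because contact force went to zero and the lid stayed put, while the camera angle estimate still read 0.07 rad, more than the 0.03 rad limit, which I put down to its poor sensitivity near level.

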